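# Mesh the beater with the mixer base and hold it pressed home

## Task

Turn the ribbed lock collar on top of the round mixer base until its pointer tab faces the small index block on the base, which opens the way down for the beater. Then take the steel beater out of its wooden stand, turn it so that its four ears mesh with the cross-shaped slot, and slide it straight down until its shoulder sits on the collar. A spring pushes it back up, so finish while still gripping the beater and pressing it fully home; leave the other things where they are.

Things in the scene. Friction and masses are not known exactly. Their poses are not given: they have to be found in the camera images.
- drive (a point): Point on the mixer base's vertical axis at its flat top deck, 62 mm above the worktop. The base is a fixed round white housing, 132 mm across. Axes turn with it: z up, -x towards the index block. Below the deck is a fixed drive well with a cross-shaped slot, arms along this x and y, 8.6 mm wide, reaching 14 mm from the axis, 18 mm deep. Beater fully home: beater_grip is 94 mm above this point.
- index_block (a point): Top centre of the index block, a fixed grey block 14 x 16 x 10 mm standing on the deck, 49 mm from the axis.
- collar (a joint): Angle (rad) of the lock collar on the mixer base's axis. 0 = its pointer tab faces the index block and its slot lies over the well's; positive = turned counterclockwise seen from above. Starts between 0.7 and 1.4, turns from -0.6 to 1.6 with light friction (0.06 N m), stays where left. Near 0 the beater can pass into the well, else not.
- collar_top (a point): Centre of the collar's top, on the axis, 37 mm above the deck. The collar is a ribbed grey ring, 46 mm across, 36 mm tall, turning with these axes, with a cross-shaped slot right through it (arms along x and y, 8.6 mm wide). The pointer tab at its foot points along -x.
- pointer (a point): Outer end of the collar's pointer tab, 37 mm from the axis; the tab is 9 mm wide and reaches 9 mm above the deck.
- plunger (a joint): Spring plunger at the bottom of the drive well, m pressed down: 0 = free (its top 18 mm below the deck), 0.008 = beater fully home with its shoulder on the collar. Spring force 4.2 N at the start of its travel, about 10 N at 0.008.
- beater_grip (a point): Middle of the cage of the loose steel beater, on its axis: where to grip it. z up along the beater; x and y run through its strips and its ears. 166 mm long, 120 g, stands nose down; its top is 46 mm above this point. Cage: four flat upright strips, 12 mm wide, outer faces 24 mm from the axis (48 mm across), straight from 26 mm below to 26 mm above. Shoulder: 32 mm disc, underside 57 mm below.
- beater_tip (a point): Nose tip of the beater, on its axis, 120 mm below beater_grip; same axes. Tapered nose 8 mm long, above it four ears 90 degrees apart, along x and y: 24 mm across, 6 mm thick, 14 mm tall, rounded beneath; then an 8 mm stem up to the shoulder, 63 mm above the tip. Every quarter turn fits alike.
- beater: The same beater; origin and axes as beater_tip.
- mixer: The mixer base; origin on its axis at its underside on the worktop, axes as drive.
- stand: Fixed light wooden block, 75 x 75 x 66 mm, origin at the centre of its underside; the beater's stem stands in its round vertical hole of 27 mm, the shoulder resting on the top.
- mug_cream: Bystander: cream mug standing upside down, 83 x 116 x 94 mm, origin at the centre of its underside. Leave alone.
- salt_mill: Bystander: brown wooden mill, 58 mm across, 170 mm tall, origin at the centre of its underside. Leave alone.
- egg_tray: Bystander: clear tray of six eggs, 160 x 108 x 64 mm, origin at the centre of its underside. Leave alone.
- red_lid_jar: Bystander: glass jar with a flat lid, 84 mm across, 144 mm tall, origin at the centre of its underside. Leave alone.
Not all that is in view belongs to the job. Of the things like the beater, leave any that is green, pink or yellow; of the rest the larger one is meant.

How it is judged:
By the outcome, as a careful person would: the job done as asked, in the order asked, and still so for the second after the job is handed in, while the arm keeps its last pose, push and grip.
It also fails if it takes over 67 s, if anything falls off the work surface, if the arm or the gripper's body presses on something with over 40 N, if the wrist force passes 120 N, or if a joint passes its speed limit or range.

## Robot

A 6-joint arm with a two-finger parallel gripper is mounted at the origin on a cart in front of the work surface, level with it; the furniture and walls round the work are solid. World frame = base frame: x ahead of the robot, y to its left, z up, the work surface at z = 0. Lengths are in m, angles in rad, forces in N, time in s.
With the tool pointing down it reaches from about 0.275 to 0.85 m from the base axis. Payload 19 kg.
Tool frame: the origin (TCP) lies on the centre line of the jaws, within the pads' length; the fingertips stand 8 mm ahead of it and the grasp point (between the pads) lies 11 mm behind it; z points along the fingers, y is the direction in which the jaws open and shut (so a half turn about z gives the same grasp; the last joint's range is limited). The gripper opens to 85 mm and grips with 20 to 120 N. Pads are 22 mm wide; open, the fingers measure 114 mm over their backs; the gripper's body (76 mm by 85 mm) begins 54 mm behind the grasp point. The pads swing forward as they close: fully open they stand 13 mm farther back than shut.
Start: joints at [1.079, 0.15, 1.437, -0, 1.554, -0.134], TCP at [0.201, 0.539, 0.239] pointing down, gripper open.
Joint ranges: [-2.8, 2.8], [-0.68, 2.1], [0.12, 2.68], [-1.39, 4.53], [0.16, 2.79], [-2.81, 2.81]. Speed limits (rad/s): [1.89, 1.89, 2.22, 3.01, 3.01, 3.01].

## Interface

Orientations are given as a unit quaternion [w, x, y, z].
In Python, from cell import r gives the robot as it stands. The module is installed in compiled form; this text tells all that it offers. Calls block until the motion is done:
- r.reach(position, orientation): joint-space move of the TCP to a pose.
- r.servo_line(position, rotation=None, speed=0.15, force_limit=None): straight line of the TCP; rotation=None keeps the orientation; speed is the mean speed in m/s. With force_limit (N) it stops when the force on the tool has changed by that much, and returns True; else False.
- r.movej(angles): joint-space move.
- r.ungrasp() and r.gripper_close(force=None): open the fingers fully, or close them until they stop; force is the grip in N (None keeps the last).
- r.pause(seconds).
- r.ik(position, orientation): joint angles nearest the present ones, or None.
- r.get_state(): the state.
- r.read_camera(name): name is "side" or "top" or "wrist"; returns a dict with "pixels" (400x640x3 uint8, red, green, blue), "range_z" (400x640 float32, m along the optical axis (not along the pixel's ray), 0 where there is no reading), "fov_y" (degrees; the focal length in pixels is half the picture's height over the tangent of half this angle, whatever the lens; pixels are square), "cx", "cy" (the principal point, pixels), "k1" (the pictures are not rectified: a ray, as slopes to the right and down, at radius r is drawn at 1 + k1 r^2 times it, then the intrinsics apply), "xyz" and "orientation" of the camera in the world. Camera axes: x right, y up, looking along -z (the intrinsics and any distortion apply to the point x, -y, -z); pixel columns grow to the right and rows downward; lengths in m; the calibration is good to about 2 mm. A picture is of the moment at which its call begins.
A pose or a line that the arm cannot do raises r.Unreachable and nothing moves.
- r.hand_in(): hands the job in, once; it reports no verdict.
The state is a dict: "time": time; "qpos": joint angles; "qvel": joint speeds; "joint_torque": joint torques, N m; "ee_pos": TCP position; "tool_rot": TCP orientation; "ft_force": force on the tool from outside, world axes, zero at the start; "moment": the same for the moment, N m; "width": finger opening in m.
Only numpy, scipy, OpenCV 4.12 (cv2) and the standard library are available. Lean on these libraries where they do the work, as an engineer would, in place of code of your own. Each camera call takes 0.05 s, during which the arm holds its last target.

## Working session

There is one attempt and no reset: what is moved stays moved. The work goes in short steps, each a Python script; the robot and the scene stay as the last script left them, time stands still between calls to the robot, and variables do not carry over. Pictures are saved under pics/ and viewed, and the job is handed in when it is done.

```bash
mkdir -p pics; ls; cat > h.py <<'E'
import numpy as np, cv2, pickle
from scipy.spatial.transform import Rotation as R
def snap(r,name,tag):
    c=r.read_camera(name); pickle.dump(c,open(f'pics/{tag}.pkl','wb'))
    cv2.imwrite(f'pics/{tag}.png',c['pixels'][:,:,::-1]); return c
def load(tag): return pickle.load(open(f'pics/{tag}.pkl','rb'))
def Rc(c):
    q=c['orientation']; return R.from_quat([q[1],q[2],q[3],q[0]]).as_matrix()
def rays(c,uv):
    uv=np.atleast_2d(np.asarray(uv,float)); f=200/np.tan(np.radians(c['fov_y'])/2)
    K=np.array([[f,0,c['cx']],[0,f,c['cy']],[0,0,1]])
    p=cv2.undistortPoints(uv[:,None],K,np.array([c['k1'],0,0,0,0.]),None,None,None) if False else cv2.undistortPoints(uv[:,None],K,np.array([c['k1'],0,0,0,0.]))
    p=p[:,0]; d=np.c_[p[:,0],-p[:,1],-np.ones(len(p))]
    return d@Rc(c).T
def plane(c,uv,z):
    d=rays(c,uv); o=np.array(c['xyz']); return o+d*((z-o[2])/d[:,2])[:,None]
def depthpts(c,uv):
    uv=np.atleast_2d(uv); z=c['range_z'][uv[:,1].astype(int),uv[:,0].astype(int)]
    return np.array(c['xyz'])+rays(c,uv)*z[:,None]
def cloud(c):
    vv,uu=np.mgrid[:400,:640]; p=depthpts(c,np.c_[uu.ravel(),vv.ravel()]).reshape(400,640,3); p[c['range_z']==0]=np.nan; return p
def proj(c,P):
    P=np.atleast_2d(P); q=(P-np.array(c['xyz']))@Rc(c); x=q[:,0]/-q[:,2]; y=-q[:,1]/-q[:,2]
    f=200/np.tan(np.radians(c['fov_y'])/2); s=1+c['k1']*(x*x+y*y); return np.c_[c['cx']+f*x*s,c['cy']+f*y*s]
def down(yaw):  # tool z down, tool y axis at angle yaw+90..: x axis along yaw
    M=np.array([[np.cos(yaw),np.sin(yaw),0],[np.sin(yaw),-np.cos(yaw),0],[0,0,-1.]])
    q=R.from_matrix(M).as_quat(); return [q[3],q[0],q[1],q[2]]
E
python3 - <<'E'
from h import *; from cell import r
for n in ('top','side','wrist'):
    c=snap(r,n,n+'0'); print(n,{k:v for k,v in c.items() if k not in('pixels','range_z')})
s=r.get_state();print(s)
E
```

```text
pics
top {'fov_y': 47.12832241708051, 'cx': 312.7547713348439, 'cy': 205.25920339936457, 'k1': -0.07428852101253446, 'xyz': array([ 0.31060698, -0.03351819,  1.39774213]), 'orientation': array([-0.70236511, -0.0441273 ,  0.04348856,  0.70911549])}
side {'fov_y': 48.108565100671576, 'cx': 320.9180476551487, 'cy': 196.0109941824159, 'k1': 0.003139782703259468, 'xyz': array([ 0.39330118, -1.0638284 ,  0.80063094]), 'orientation': array([ 0.88158426,  0.47100568, -0.01491961, -0.0272076 ])}
wrist {'fov_y': 68.07036122436156, 'cx': 326.3525025692017, 'cy': 198.07129087295928, 'k1': -0.04706448008394987, 'xyz': array([0.12321978, 0.56757285, 0.37345701]), 'orientation': array([ 0.8105005 , -0.13512034, -0.09373027,  0.56217975])}
{'time': 0.15, 'qpos': array([ 1.07894533e+00,  1.50915974e-01,  1.43786701e+00, -1.08929055e-05,
        1.55379937e+00, -1.34013581e-01]), 'qvel': array([ 0.00026757, -0.00341467, -0.00287846,  0.00027086, -0.00036283,
        0.0004385 ]), 'joint_torque': array([ 6.56572538e-04, -7.13386917e+01, -5.71040368e+01, -1.60989798e-04,
        7.15144633e-03, -1.01762703e-04]), 'ee_pos': array([0.20133683, 0.53840662, 0.23879699]), 'tool_rot': array([-1.47159389e-04,  1.77965530e-01,  9.84036597e-01, -4.72497265e-04]), 'ft_force': array([-0.03138254,  0.05585406, -0.14261075]), 'moment': array([ 0.04343038, -0.02575366,  0.09546006]), 'width': 0.08533707109498744}
```

View pics/top0.png

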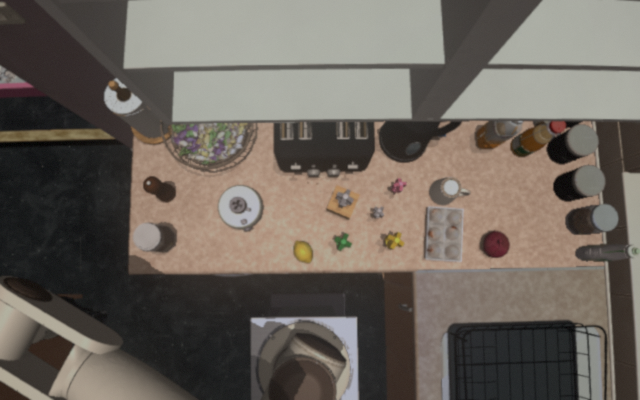

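View pics/side0.png

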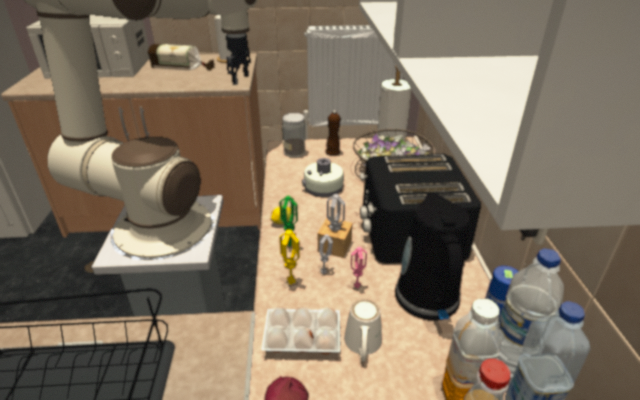

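View pics/wrist0.png

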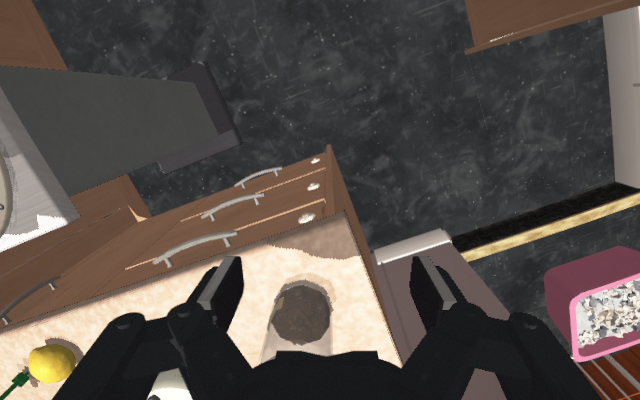

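Beater-like things in the top view are the grey one in the wooden stand (344,198), a small grey one (377,213), and the pink (398,186), green (343,241) and yellow (393,240) ones. The grey one in the stand fits: it isn't an excluded colour and it is the larger of the two grey ones. I'll enlarge the crops to confirm.

```bash
python3 - <<'E'
from h import *
c=load('top0');im=c['pixels'][:,:,::-1]
a=cv2.resize(im[170:250,200:280],(400,400),interpolation=cv2.INTER_CUBIC)
b=cv2.resize(im[170:250,310:390],(400,400),interpolation=cv2.INTER_CUBIC)
cv2.imwrite('pics/crop0.png',np.hstack([a,b]))
P=cloud(c)
for n,(u,v) in dict(mix=(240,207),stand=(344,198),small=(377,213)).items():
    Q=P[v-24:v+24,u-24:u+24].reshape(-1,3); Q=Q[~np.isnan(Q[:,0])]
    print(n,np.median(Q,0),Q[:,2].max())
print(plane(c,[[240,207]],.062))
# housing: fit circle to deck points
Q=P[170:250,200:280].reshape(-1,3); m=(Q[:,2]>.055)&(Q[:,2]<.07); print(m.sum(),Q[m].min(0),Q[m].max(0),Q[m].mean(0))
E
```

```text
mix [0.47512624 0.18130749 0.05904934] 0.10448753605055239
stand [ 0.49851004 -0.12402134  0.00182054] 0.17647693594691227
small [ 4.58537289e-01 -2.25661966e-01  3.20261805e-04] 0.16179791025994805
[[0.47398771 0.18085571 0.062     ]]
1148 [0.4151934  0.12251231 0.05503358] [0.54013001 0.24745797 0.06987816] [0.47609756 0.182866   0.0617086 ]
```

View pics/crop0.png

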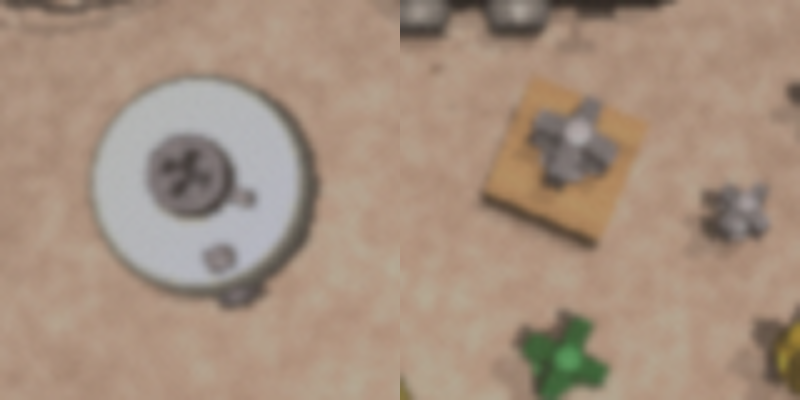

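The crop confirms it: the large grey beater stands in the wooden block at about (345,198), and the small grey one is loose at (377,213). On the mixer, the index block is at about (244,222) and the pointer at about (249,209). Next I'll check clearances and take closer wrist views.

```bash
cat >> h.py <<'E'
def tr(q): return R.from_quat([q[1],q[2],q[3],q[0]]).as_matrix()
E
python3 - <<'E'
from h import *; from cell import r
c=load('wrist0'); s=r.get_state(); T=tr(s['tool_rot'])
print('cam in tool',T.T@(c['xyz']-s['ee_pos']),'axis',T.T@(-Rc(c)[:,2]),'up',T.T@Rc(c)[:,1])
P=cloud(load('top0'))
t=P[120:180,270:380].reshape(-1,3);t=t[(t[:,2]>.1)&(t[:,2]<.4)];print('toaster',np.nanpercentile(t,[0.5,99.5],axis=0))
t=P[50:120,180:600].reshape(-1,3);t=t[(t[:,2]>.4)];print('shelf',np.nanpercentile(t,[0.5,50,99.5],axis=0))
for x in (.3,.34,.38):
  for y,t in ((.18,'mix'),(-.13,'st')):
    for yaw in (np.pi,):
      print(t,x,r.ik([x+.08,y,.30],down(np.pi)))
E
```

```text
cam in tool [ 0.08340065 -0.00017397 -0.13464978] axis [-3.24531601e-01  9.11028354e-04  9.45874416e-01] up [9.45874850e-01 4.11677801e-04 3.24531353e-01]
toaster [[ 0.57212023 -0.2014463   0.10050684]
 [ 0.71131164  0.07455307  0.1856427 ]]
shelf [[ 0.5776709  -0.59330997  0.55582229]
 [ 0.60402476 -0.16889818  0.56171306]
 [ 0.67847162  0.21448474  0.83782084]]
mix 0.3 [ 2.58692925e-01 -1.91348931e-01  1.65163412e+00 -4.44089210e-16
  1.68130747e+00 -1.31210340e+00]
st 0.3 [-5.22034149e-01 -2.32674649e-01  1.68472182e+00 -4.44089210e-16
  1.68954548e+00 -2.09283048e+00]
mix 0.34 [ 2.36018029e-01 -1.12459389e-01  1.58405477e+00 -4.44089210e-16
  1.66999727e+00 -1.33477830e+00]
st 0.34 [-4.75752795e-01 -1.49697702e-01  1.61668022e+00 -4.44089210e-16
  1.67461013e+00 -2.04654912e+00]
mix 0.38 [ 2.16877359e-01 -3.34654394e-02  1.51051846e+00 -4.44089210e-16
  1.66453963e+00 -1.35391897e+00]
st 0.38 [-4.36789288e-01 -6.73900215e-02  1.54282188e+00 -4.44089210e-16
  1.66616079e+00 -2.00758561e+00]
```

```bash
python3 - <<'E'
from h import *; from cell import r
r.reach([.44,.183,.26],down(np.pi)); c=snap(r,'wrist','wm1'); 
print(r.get_state()['time'],c['xyz'])
E
```

```text
1.775 [0.35643229 0.18327879 0.39466698]
```

View pics/wm1.png

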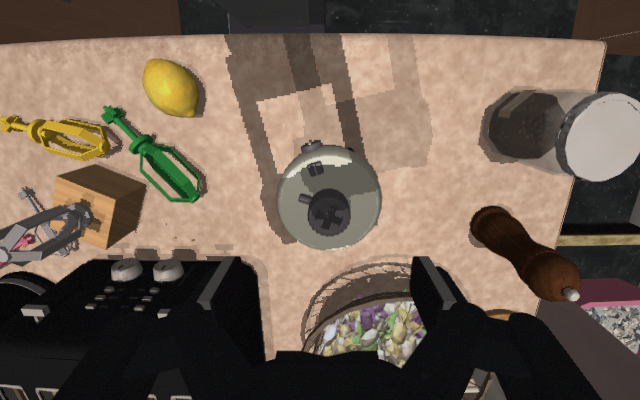

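```bash
python3 - <<'E'
from h import *
c=load('wm1');im=c['pixels'][:,:,::-1]
cv2.imwrite('pics/wm1c.png',cv2.resize(im[130:260,265:395],(780,780)[:2],interpolation=cv2.INTER_CUBIC)[:600])
P=cloud(c); box=np.zeros((400,640),bool);box[130:260,265:395]=1
z=P[...,2]
for lo,hi,n in ((.056,.068,'deck'),(.092,.106,'collar')):
    m=((z>lo)&(z<hi)&box).astype(np.uint8); cs,_=cv2.findContours(m,cv2.RETR_EXTERNAL,cv2.CHAIN_APPROX_NONE)
    k=max(cs,key=cv2.contourArea)[:,0,:]; h=cv2.convexHull(k.astype(np.int32))[:,0,:]
    W=plane(c,k,.062 if n=='deck' else .099)[:,:2].astype(np.float32)
    print(n,np.nanmedian(z[m>0]),cv2.minEnclosingCircle(W), (W.min(0)+W.max(0))/2,W.max(0)-W.min(0))
E
```

```text
deck 0.0622395878369601 ((0.4780474901199341, 0.18622079491615295), 0.06291894614696503) [0.47723788 0.1863268 ] [0.12307712 0.12418565]
collar 0.09898193332306138 ((0.4785909354686737, 0.186100572347641), 0.024440089240670204) [0.47843474 0.18600333] [0.0477421  0.04647455]
```

View pics/wm1c.png

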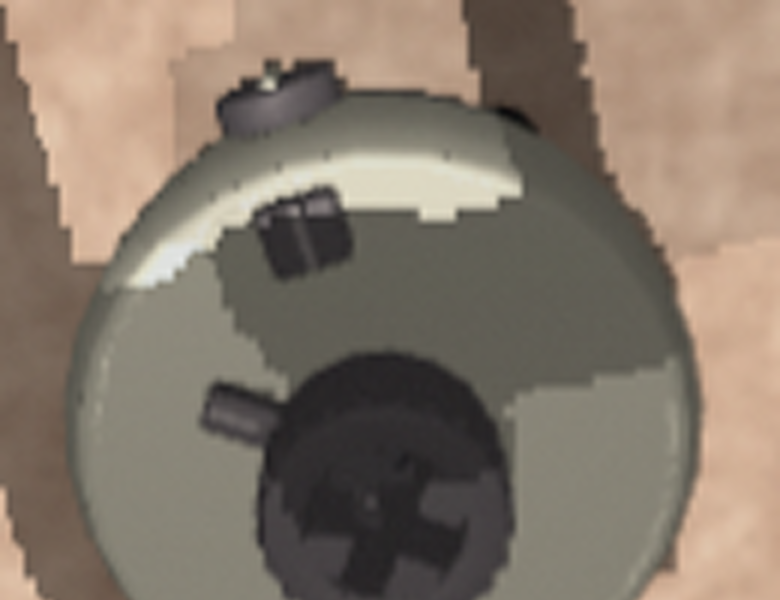

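```bash
python3 - <<'E'
from h import *
c=load('wm1'); C=np.array([.4784,.1861])
def px(x,y): return [265+x/6-.4,130+y/6-.4]
for n,u,z in (('idx top',px(308,245),.072),('idx line near',px(300,215),.072),('idx line far',px(315,272),.072),('ptr end',px(208,403),.071),('knob',px(275,110),.03)):
    p=plane(c,[u],z)[0,:2]-C; print(n,p,np.hypot(*p),np.arctan2(p[1],p[0]))
ct=load('top0'); print('top'); C2=np.array([.4775,.185])
for n,u,z in (('idx',[200+219/5-.4,170+258/5-.4],.072),('ptr',[200+250/5-.4,170+199/5-.4],.071)):
    p=plane(ct,[u],z)[0,:2]-C2; print(n,p,np.hypot(*p),np.arctan2(p[1],p[0]))
# cross slot arms on collar top
for u in ((325,495),(445,545),(360,575),(410,465)):
    p=plane(c,[px(*u)],.099)[0,:2]-C; print(p,np.arctan2(p[1],p[0])%(np.pi/2))
E
```

```text
idx top [-0.04378468 -0.01407769] 0.04599217230945764 -2.8305106803092084
idx line near [-0.04948007 -0.01549674] 0.0518500339616078 -2.8380778795428134
idx line far [-0.03860613 -0.01282491] 0.04068060625926404 -2.82086351569525
ptr end [-0.0124011  -0.03369863] 0.03590800223400474 -1.9234159936633868
knob [-0.06204716 -0.02201349] 0.06583649636658112 -2.8006601088476217
top
idx [-0.04641177 -0.0160751 ] 0.04911681623625375 -2.8081658250553296
ptr [-0.01193496 -0.03376774] 0.035814855799973816 -1.9105348731021592
[-0.00450106 -0.01060572] 1.169434240923068
[0.00521943 0.01099856] 1.1277101715350388
[ 0.01113669 -0.00437221] 1.196689777954921
[-0.01023268  0.00455668] 1.1518528064230407
```

```bash
python3 - <<'E'
from h import *; from cell import r
C=[.4781,.1857]
r.reach(C+[.17],down(3.58)); 
print(r.servo_line(C+[.087],speed=.1,force_limit=8), r.get_state()['ee_pos'],r.get_state()['ft_force'])
r.gripper_close(20); s=r.get_state(); print(s['width'],s['ee_pos'],s['ft_force'],s['moment'],s['time'])
snap(r,'side','sm1'); snap(r,'wrist','wm2')
E
```

```text
False [0.47845944 0.18579843 0.08769852] [-0.675849    0.20621327 -0.41944668]
0.04547218951924175 [0.47837633 0.18556979 0.08750876] [-1.47591054 -1.76689415  6.15967685] [-0.43171767  0.17649194 -0.03818646] 3.725
```

View pics/wm2.png

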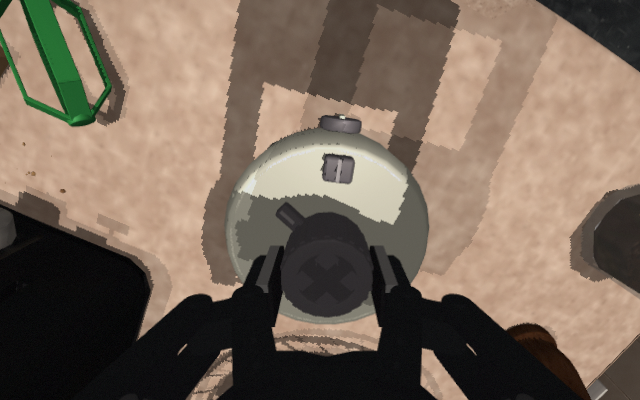

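The jaws hold the collar, with pointer tab end at (283,208) and index block at (338,168) in this view. Width is 45.5 mm and side load is low, so the centre estimate is good. Next I'll turn it clockwise.

```bash
python3 - <<'E'
from h import *; from cell import r
C=[.4783,.1857]
for i in range(1,4):
    r.servo_line(C+[.087],rotation=down(3.58-.885*i/3),speed=.1); s=r.get_state(); print(s['time'],s['ee_pos'],s['ft_force'],s['moment'])
snap(r,'wrist','wm3')
E
```

```text
4.2667 [0.47828463 0.18586831 0.08751218] [-3.56223822  0.24688738  6.43126868] [ 0.1797541   0.5613701  -0.04752513]
4.7083 [0.47827447 0.1861908  0.0875242 ] [-3.03668911  4.37340917  5.98210288] [ 0.63651023  0.5260068  -0.06195903]
5.15 [0.47838628 0.18648828 0.08754069] [-2.34798185  8.12023428  4.95636771] [1.13124867 0.35055826 0.01429718]
```

View pics/wm3.png

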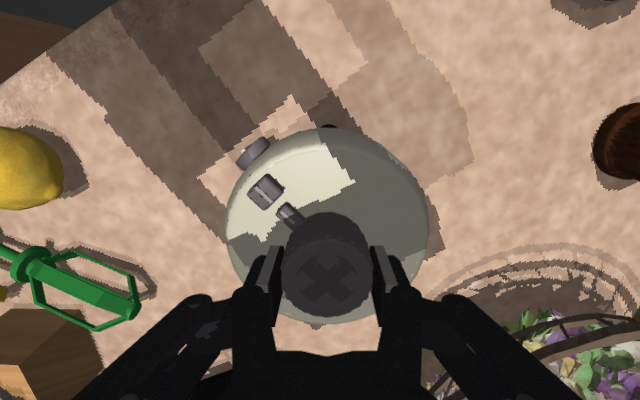

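The tab now points at the block and didn't slip in the jaws. I'll release, back off and measure the remaining error.

```bash
python3 - <<'E'
from h import *; from cell import r
r.ungrasp(); s=r.get_state(); print(s['ee_pos'],s['ft_force'])
r.servo_line([.4784,.1862,.15],speed=.15)
r.reach([.445,.175,.20],down(.317+np.pi)); c=snap(r,'wrist','wm4'); print(r.get_state()['time'])
u=proj(c,[[.4784,.1864,.08]])[0].astype(int); print(u)
im=c['pixels'][:,:,::-1]; x,y=u[0]-65,max(0,u[1]-75); cv2.imwrite('pics/wm4c.png',cv2.resize(im[y:y+130,x:x+130],(600,600),interpolation=cv2.INTER_CUBIC)); print(x,y)
E
```

```text
[0.47830017 0.18563494 0.08698592] [0.97580746 0.2304653  0.1010313 ]
7.0917
[327 230]
262 155
```

View pics/wm4c.png

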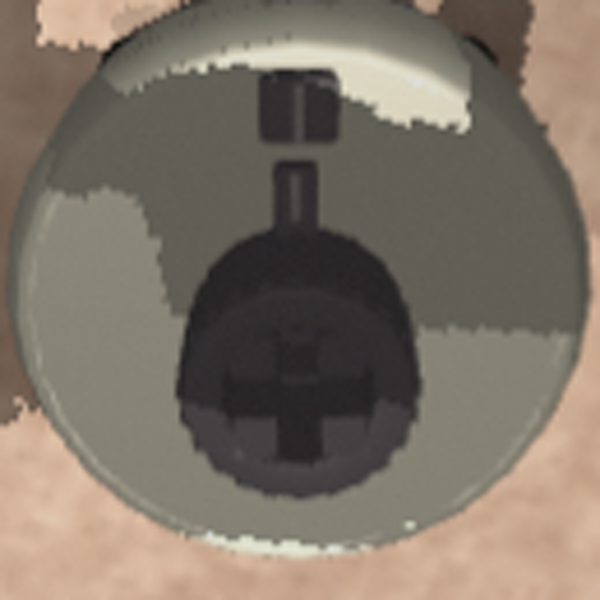

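```bash
python3 - <<'E'
from h import *
c=load('wm4'); s=130/600
def W(x,y,z): return plane(c,[[262+x*s-.4,155+y*s-.4]],z)[0,:2]
P=cloud(c);z=P[...,2]
for lo,hi,h,n in ((.056,.068,.062,'deck'),(.092,.106,.099,'collar')):
    m=((z>lo)&(z<hi)).astype(np.uint8); m[:,:255]=0;m[:,400:]=0;m[:150]=0;m[290:]=0
    k=max(cv2.findContours(m,cv2.RETR_EXTERNAL,cv2.CHAIN_APPROX_NONE)[0],key=cv2.contourArea)[:,0]
    w=plane(c,k,h)[:,:2].astype(np.float32)
    (x,y),rr=cv2.minEnclosingCircle(w); print(n,x,y,rr,np.median(z[m>0]))
    if n=='collar': C=np.array([x,y])
C2=W(299,392,.099); print('slot',C2, C)
for n,p in (('block',W(297,107,.072)),('blockline',W(300,105,.072)),('ptr',W(294,163,.071))):
    for cc in (C,C2): d=p-cc; print(n,np.hypot(*d),np.arctan2(d[1],d[0]))
a=W(228,396,.099);b=W(372,394,.099);d=b-a;print('slot bar ang',np.arctan2(d[1],d[0])-np.pi/2)
a=W(299,340,.099);b=W(299,455,.099);d=b-a;print('slot bar ang',np.arctan2(d[1],d[0]))
E
```

```text
deck 0.4775260388851166 0.1855781376361847 0.06255242973566055 0.062155222148531364
collar 0.47791796922683716 0.1853189915418625 0.024253323674201965 0.09889739931149535
slot [0.47880823 0.18589927] [0.47791797 0.18531899]
block 0.04793826770694827 -2.8252171768185588
block 0.04896565562741498 -2.8196111796444576
blockline 0.04834936056521501 -2.8375110544928415
blockline 0.04937336162980823 -2.83169614624214
ptr 0.03602732037577774 -2.807641124841951
ptr 0.03705949175746413 -2.800722072416918
slot bar ang 0.3294043632543513
slot bar ang 0.31444090304024336
```

Collar and index block agree within about 0.03 rad, well inside what's needed. Next is the beater.

```bash
python3 - <<'E'
from h import *; from cell import r
P=cloud(load('top0')); Q=P[170:225,320:365].reshape(-1,3)
t=Q[Q[:,2]>.1]; print('beater pts',np.median(t,0), t.min(0),t.max(0))
r.reach([.43,-.13,.33],down(np.pi)); c=snap(r,'wrist','wb1'); print(r.get_state()['time'],c['xyz'])
E
```

```text
beater pts [ 0.48520835 -0.11818584  0.15846079] [ 0.46432768 -0.14404702  0.10214232] [ 0.51021788 -0.09747651  0.17647694]
8.4 [ 0.34682662 -0.12970553  0.4641836 ]
```

View pics/wb1.png

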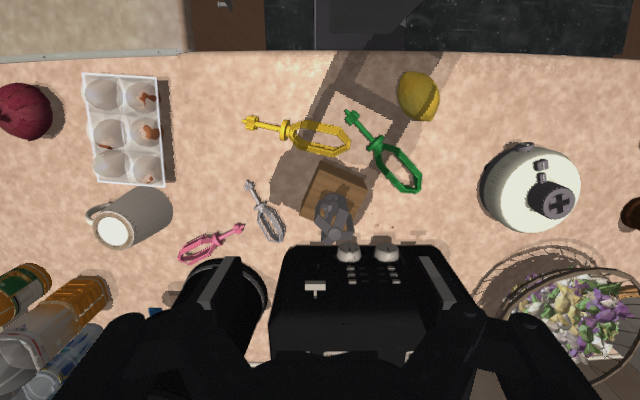

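```bash
python3 - <<'E'
from h import *; from cell import r
r.reach([.462,-.12,.25],down(np.pi)); c=snap(r,'wrist','wb2'); print(r.get_state()['time'],c['xyz'])
u=proj(c,[[.486,-.12,.15]])[0].astype(int); print(u)
x,y=u[0]-75,u[1]-75; cv2.imwrite('pics/wb2c.png',cv2.resize(c['pixels'][y:y+150,x:x+150,::-1],(600,600),interpolation=cv2.INTER_CUBIC)); print(x,y)
P=cloud(c)[y:y+150,x:x+150].reshape(-1,3); 
for zt in (.145,.155,.165):
    m=(P[:,2]>zt)&(P[:,0]<.53); Q=P[m]; print(zt,Q.mean(0),Q.min(0),Q.max(0),m.sum())
Q=P[(P[:,2]>.105)&(P[:,2]<.148)&(np.hypot(P[:,0]-.486,P[:,1]+.12)<.035)]
o=np.full((500,500,3),255,np.uint8)
for q in Q:
    cv2.circle(o,(int(250-(q[1]+.12)*6000),int(250-(q[0]-.486)*6000)),2,(0,0,0),-1)
cv2.circle(o,(250,250),144,(0,0,255),1);cv2.imwrite('pics/bp.png',o)
E
```

```text
8.8917 [ 0.37863592 -0.11983482  0.38527239]
[325 227]
250 152
0.145 [ 0.48590888 -0.12016436  0.159858  ] [ 0.46639429 -0.14394297  0.14515064] [ 0.51275505 -0.09663911  0.17037844] 1284
0.155 [ 0.486922   -0.12014475  0.16301944] [ 0.47136222 -0.13930574  0.1550476 ] [ 0.50735188 -0.10152451  0.17037844] 923
0.165 [ 0.48871031 -0.12014311  0.16840188] [ 0.48106241 -0.12959489  0.16500547] [ 0.49797679 -0.11060746  0.17037844] 329
```

View pics/wb2c.png

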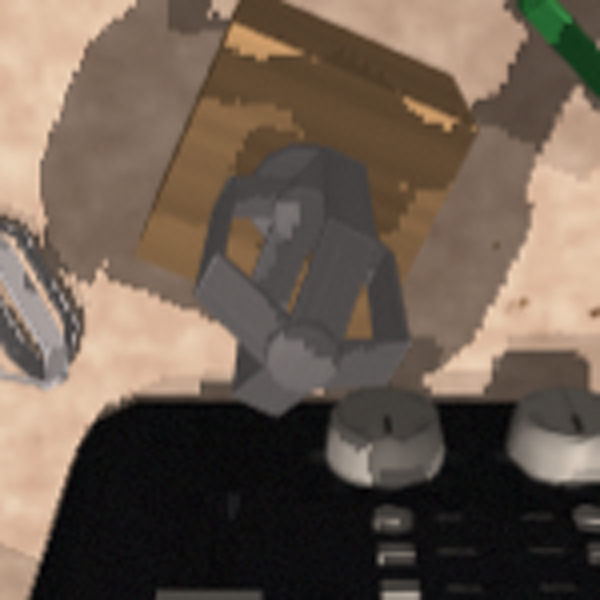

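View pics/bp.png

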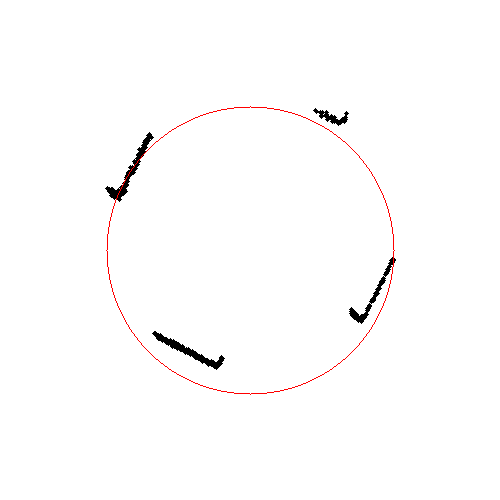

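```bash
python3 - <<'E'
from h import *
c=load('wb2'); P=cloud(c).reshape(-1,3); Q=P[(P[:,2]>.10)&(P[:,2]<.148)&(np.hypot(P[:,0]-.486,P[:,1]+.12)<.035)]; D=Q[:,:2]-[.486,-.12]
a=np.degrees(np.arctan2(D[:,1],D[:,0]))
F=Q[(D[:,0]<-.012)&(abs(D[:,1])<.018)][:,:2].astype(np.float32)
l=cv2.fitLine(F,cv2.DIST_HUBER,0,.001,.001).ravel(); th=np.arctan(l[1]/l[0]) ; print('front line dir',th,'normal',th%(np.pi/2),l,len(F))
for th in (th%(np.pi/2),):
    e=np.array([np.cos(th),np.sin(th)]);n=np.array([-e[1],e[0]]); E=Q[:,:2]
    for k in (e,n): v=E@k; print(np.percentile(v,[.3,1,99,99.7]), np.diff(np.percentile(v,[.3,99.7])))
    u=E@e; w=E@n; C=np.array([np.percentile(u,[.5,99.5]).mean(),np.percentile(w,[.5,99.5]).mean()]); print(C[0]*e+C[1]*n)
b=np.array([.5*(0),0])
# top disc center
m=P[(P[:,2]>.1665)&(np.hypot(P[:,0]-.488,P[:,1]+.12)<.02)]; print('topdisc',m.mean(0),(m.min(0)+m.max(0))/2,np.ptp(m,0))
E
```

```text
front line dir 1.0982611 normal 1.0982611 [ 0.45514515  0.8904173   0.46856648 -0.11064432] 197
[0.09221728 0.09223556 0.13970158 0.14006222] [0.04784494]
[-0.51409433 -0.51364303 -0.46724297 -0.46714657] [0.04694776]
[ 0.48962665 -0.11994006]
topdisc [ 0.48922077 -0.12020063  0.16903374] [ 0.48930795 -0.12010226  0.16847098] [0.01555836 0.01554427 0.00381492]
```

```bash
python3 - <<'E'
from h import *; from cell import r
P=cloud(load('top0')); t=P[150:185,280:380].reshape(-1,3); t=t[(t[:,2]>.05)&(t[:,2]<.3)&(t[:,0]>.53)];print('knob min x',np.percentile(t[:,0],[0,1,5]))
B=[.4897,-.1201]; psi=1.085+np.pi/2
r.reach(B+[.22],down(psi))
print(r.servo_line(B+[.112],speed=.12,force_limit=10)); s=r.get_state(); print(s['ee_pos'],s['ft_force'])
r.gripper_close(40); s=r.get_state(); print(s['width'],s['ee_pos'],s['ft_force'],s['moment'],s['time'])
snap(r,'wrist','wb3');snap(r,'side','sb3')
E
```

```text
knob min x [0.56634003 0.56866379 0.57377528]
False
[ 0.49006571 -0.12025943  0.11277153] [-0.29386257  0.20077366 -0.68715083]
0.04791460793063431 [ 0.4898896  -0.12023062  0.11249505] [-1.87054426  0.90503457  5.31613349] [ 0.00838517  0.2925003  -0.0025531 ] 10.95
```

View pics/wb3.png

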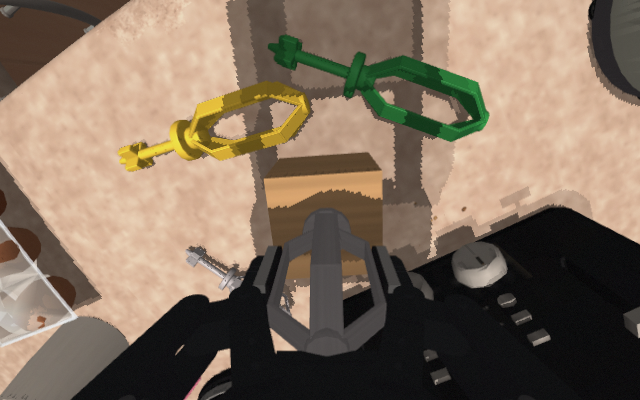

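View pics/sb3.png

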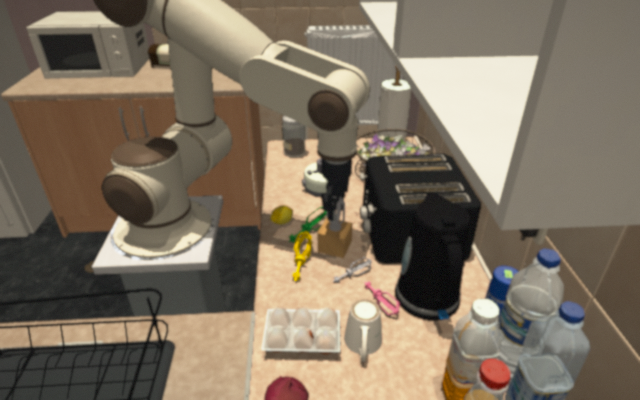

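Good grasp: width is 47.9 mm, and the strip sits centred between the pads at (328,280). The loose coloured and small beaters stood upright in the first picture but were already lying down in wm1, before the arm came near them. Next I'll lift and carry.

```bash
python3 - <<'E'
from h import *; from cell import r
r.gripper_close(90)
B=[.4897,-.1201]; psi=1.085+np.pi/2
r.servo_line(B+[.272],speed=.12); s=r.get_state(); print(s['width'],s['ft_force'],s['time'])
C=[.4790,.1860]; psi2=.316+np.pi
r.servo_line([.46,.03,.272],rotation=down((psi+psi2)/2),speed=.15)
r.servo_line(C+[.265],rotation=down(psi2),speed=.15); s=r.get_state(); print(s['width'],s['ee_pos'],s['ft_force'],s['moment'],s['time'])
snap(r,'side','s5');c=snap(r,'wrist','w5');snap(r,'top','t5')
for n,o in (('side','s5'),('wrist','w5')):
    c=load(o); u=proj(c,[C+[.15]])[0]; x=int(np.clip(u[0]-60,0,520));y=int(np.clip(u[1]-70,0,260))
    cv2.imwrite(f'pics/{o}c.png',cv2.resize(c['pixels'][y:y+140,x:x+120,::-1],(514,600),interpolation=cv2.INTER_CUBIC)); print(o,x,y,u)
E
```

```text
0.04734288169533334 [-0.54490097 -0.28565671 -1.87556483] 12.75
0.04685548118807311 [0.47902886 0.18539734 0.26508664] [ 0.10086719  0.72376582 -0.74274175] [-0.05363314 -0.00747917  0.0292364 ] 15.1167
s5 263 76 [323.33633216 146.35197956]
w5 267 125 [327.24747561 195.71582592]
```

View pics/s5c.png

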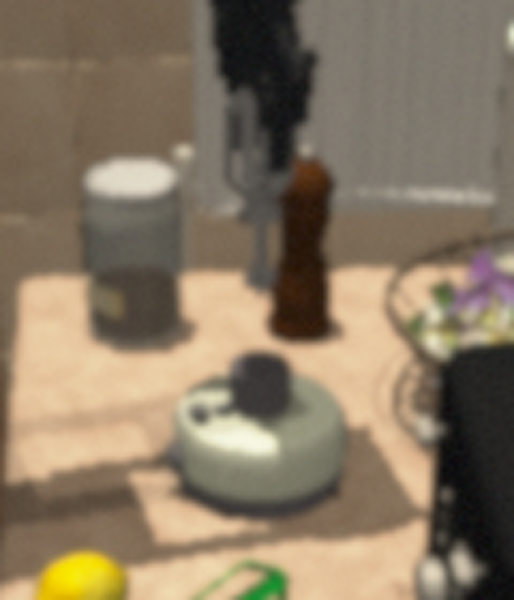

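View pics/w5.png

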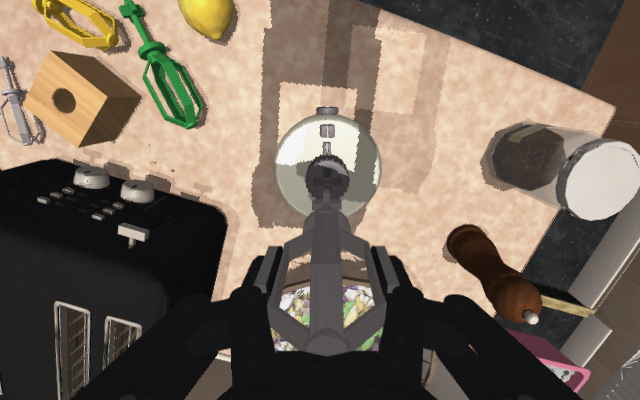

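```bash
python3 - <<'E'
from h import *; from cell import r
r.servo_line([.4790,.1860,.225],speed=.1)  # tip at .116
print(r.get_state()['ee_pos'])
c=snap(r,'wrist','w6'); cv2.imwrite('pics/w6c.png',cv2.resize(c['pixels'][130:250,267:387,::-1],(600,600),interpolation=cv2.INTER_CUBIC))
e=r.get_state()['ee_pos']
for z in (e[2]+.011-.120,e[2]+.011-.112,e[2]+.011-.098,e[2]+.011-.057): print((proj(c,[[e[0],e[1],z]])[0]-[267,130])*5)
print((proj(c,[[.479,.186,.099]])[0]-[267,130])*5)
E
```

```text
[0.4790923  0.18596451 0.22536222]
[297.6040369  340.26623015]
[297.66416618 355.69142696]
[297.77861724 385.05809875]
[298.20140774 493.61024892]
[297.75832468 308.02598447]
```

View pics/w6c.png

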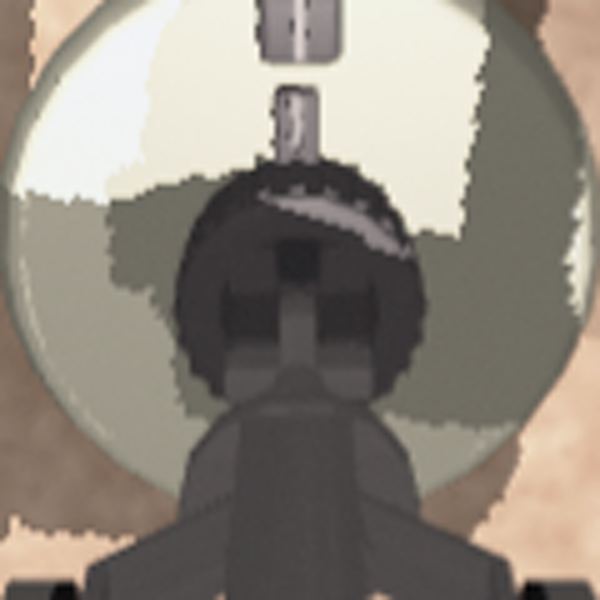

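The view shows ears and slot arms lined up laterally (slot centre about column 298, front ear about 297) and square to each other. I'll lower it with force guarding.

```bash
python3 - <<'E'
from h import *; from cell import r
for z in (.190,.170,.156):
    hit=r.servo_line([.4790,.1860,z],speed=.05,force_limit=8); s=r.get_state(); print(z,hit,s['ee_pos'],s['ft_force'],s['moment'],s['width'],s['time'])
    if hit: break
c=snap(r,'wrist','w7'); cv2.imwrite('pics/w7c.png',cv2.resize(c['pixels'][130:280,252:402,::-1],(600,600),interpolation=cv2.INTER_CUBIC))
E
```

```text
0.19 False [0.47912023 0.18602867 0.19025915] [-0.33510188  0.08484073 -0.76842683] [ 0.01702983 -0.01362985  0.02357796] 0.047200411001754795 16.7167
0.17 False [0.47896645 0.18599631 0.16987613] [ 1.07333244  0.09514234 -1.3423442 ] [0.00349372 0.00406425 0.02406663] 0.04692544666004965 17.2667
0.156 False [0.47890317 0.18597536 0.15575534] [-0.33034464 -0.2332581  -1.44585975] [0.00605722 0.01253351 0.00153456] 0.04679661382410681 17.7
```

View pics/w7c.png

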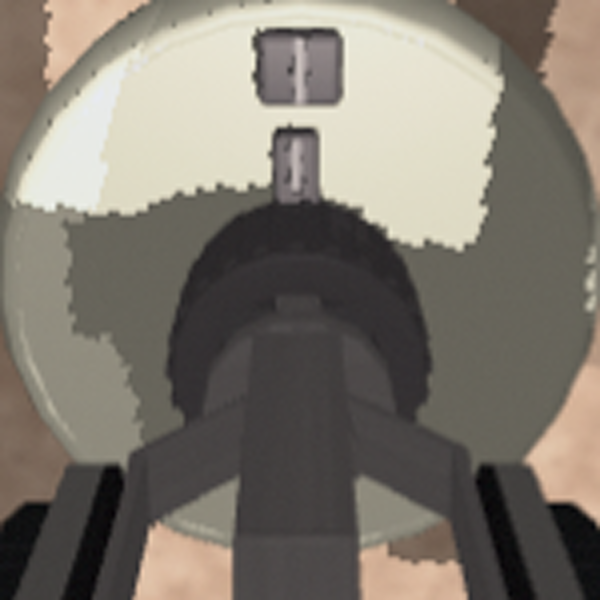

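The ears are in the slot with almost no force. Now I'll press it home against the spring until the shoulder seats.

```bash
python3 - <<'E'
from h import *; from cell import r
r.gripper_close(110)
for z in (.152,.150,.148,.146,.1455,.145,.1445,.144,.1435,.143,.1425,.142):
    hit=r.servo_line([.4790,.1860,z],speed=.03); s=r.get_state(); print(z,s['ee_pos'],s['ft_force'].round(2),s['width'],s['time'])
    if s['ft_force'][2]>26: break
r.pause(.5); s=r.get_state(); print(s['ee_pos'],s['ft_force'])
c=snap(r,'wrist','w8'); cv2.imwrite('pics/w8c.png',cv2.resize(c['pixels'][130:280,252:402,::-1],(600,600),interpolation=cv2.INTER_CUBIC))
E
```

```text
0.152 [0.47923359 0.18602753 0.15219496] [1.38 0.89 3.33] 0.04655179887240956 18.25
0.15 [0.47917029 0.18602022 0.1501728 ] [-0.13  0.15  5.87] 0.04665713213071653 18.5
0.148 [0.47917853 0.18603749 0.14826783] [ 0.68 -0.27  7.99] 0.04653042691197781 18.75
0.146 [0.47923775 0.18605861 0.14637451] [0.47 0.04 7.46] 0.04665923118781602 19.0
0.1455 [0.47927374 0.18604506 0.14597388] [ 0.16 -0.    8.09] 0.04654256599230393 19.25
0.145 [0.47936149 0.18607125 0.14575682] [ 0.08  0.64 11.42] 0.04669916246720672 19.5
0.1445 [0.47944654 0.18611961 0.14572054] [-1.54 -0.71 15.53] 0.046768516261399544 19.75
0.144 [0.47954172 0.18613276 0.14564289] [-3.25 -0.31 22.3 ] 0.04648887345116942 20.0
0.1435 [0.47960019 0.18619205 0.14557153] [-5.74 -1.46 28.11] 0.046349613686671565 20.25
[0.47961698 0.18617264 0.14557327] [-5.06311243 -1.23764732 27.46079706]
```

View pics/w8c.png

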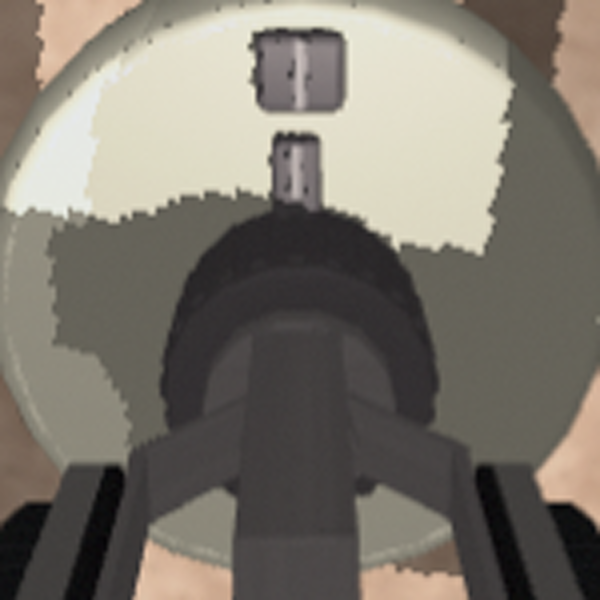

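```bash
python3 - <<'E'
from h import *; from cell import r
C=np.array([.4795,.1861]); d=-np.array([np.cos(.316),np.sin(.316)])
c7,c8=load('w7'),load('w8')
for c,z in ((c7,.1093),(c8,.099),(c8,.101),(c8,.103)):
    p=C+.016*d; print('shoulder underside front edge',z,((proj(c,[[*p,z]])[0]-[252,130])*4).round(1))
print('collar top front',((proj(c8,[[*(C+.023*d),.099]])[0]-[252,130])*4).round(1))
big=cv2.resize(c8['pixels'][190:240,290:360,::-1],(784,560),interpolation=cv2.INTER_CUBIC); cv2.imwrite('pics/w8d.png',cv2.convertScaleAbs(big,alpha=2.2))
s=snap(r,'side','s8'); u=proj(s,[[.4795,.186,.1]])[0].astype(int);print(u)
cv2.imwrite('pics/s8c.png',cv2.resize(s['pixels'][u[1]-45:u[1]+35,u[0]-45:u[0]+45,::-1],(675,600),interpolation=cv2.INTER_CUBIC))
E
```

```text
shoulder underside front edge 0.1093 [298.  306.5]
shoulder underside front edge 0.099 [298.3 300.9]
shoulder underside front edge 0.101 [298.4 305.2]
shoulder underside front edge 0.103 [298.4 309.6]
collar top front [298.4 260.2]
[323 160]
```

View pics/w8d.png

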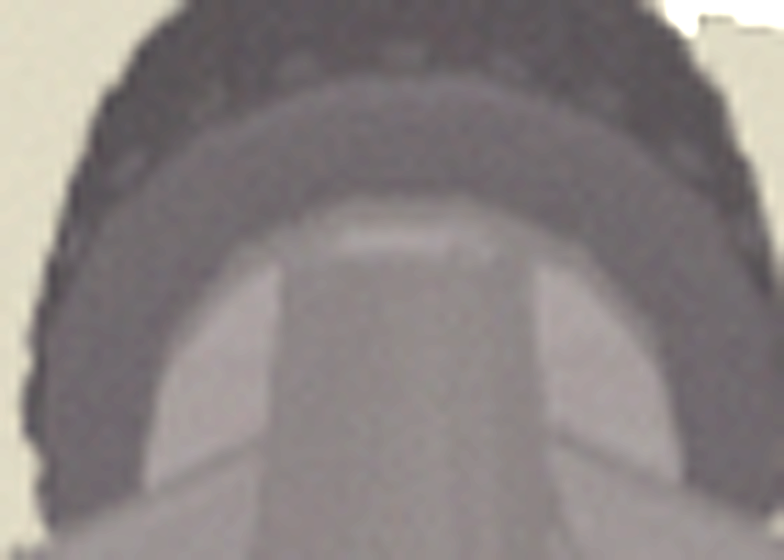

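View pics/s8c.png

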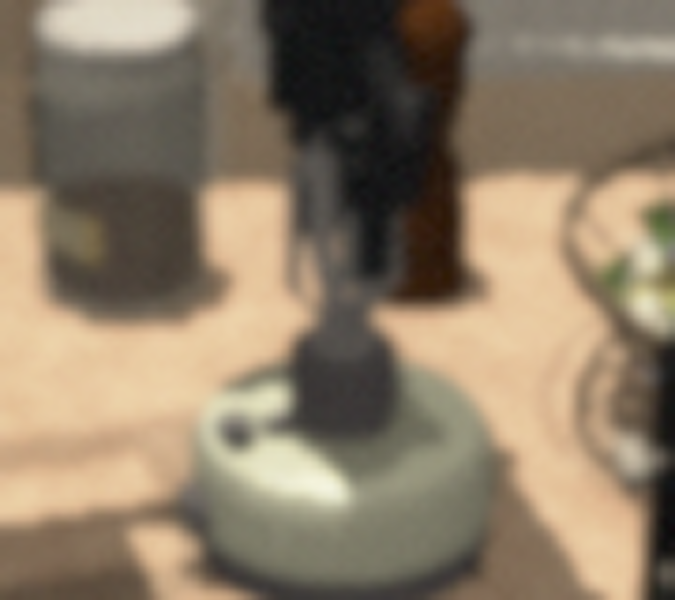

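```bash
python3 - <<'E'
from h import *; from cell import r
for x,y,z in ((.4797,.1862,.1435),(.4802,.1864,.1433),(.4800,.1862,.143)):
    r.servo_line([x,y,z],speed=.02); r.pause(.3); s=r.get_state(); print(s['ee_pos'],s['ft_force'].round(2),s['moment'].round(3),s['width'],s['time'])
E
```

```text
[0.47993436 0.18626874 0.14556485] [-9.72 -2.8  29.77] [-0.511  1.855  0.027] 0.04652838976470955 21.4
[0.48016873 0.18637093 0.14552623] [-12.91  -4.06  34.11] [-0.764  2.591 -0.023] 0.04671314417681028 21.95
[0.48016062 0.18631296 0.1455159 ] [-13.83  -3.2   37.27] [-0.566  2.532 -0.034] 0.04619514475179615 22.5
```

```bash
python3 - <<'E'
from h import *; from cell import r
for x,y,z in ((.4788,.1860,.1435),(.4780,.1858,.1435),(.4783,.1858,.1432)):
    r.servo_line([x,y,z],speed=.02); r.pause(.4); s=r.get_state(); print(s['ee_pos'],s['ft_force'].round(2),s['moment'].round(3),s['width'],s['time'])
c=snap(r,'wrist','w9')
big=cv2.resize(c['pixels'][155:240,280,None][:0] if 0 else c['pixels'][130:250,262:392,::-1],(650,600),interpolation=cv2.INTER_CUBIC); cv2.imwrite('pics/w9c.png',cv2.convertScaleAbs(big,alpha=1.8))
E
```

```text
[0.47956106 0.18618008 0.14561904] [-5.24 -1.88 27.91] [-0.275  0.898 -0.041] 0.04691011689714754 23.15
[0.4792031  0.18605269 0.14562319] [ 0.25  0.91 24.22] [ 0.015  0.017 -0.017] 0.04669181473754976 23.8
[0.47939618 0.1861118  0.14560244] [-2.05 -0.83 28.97] [-0.075  0.619 -0.073] 0.046662716776522825 24.45
```

View pics/w9c.png

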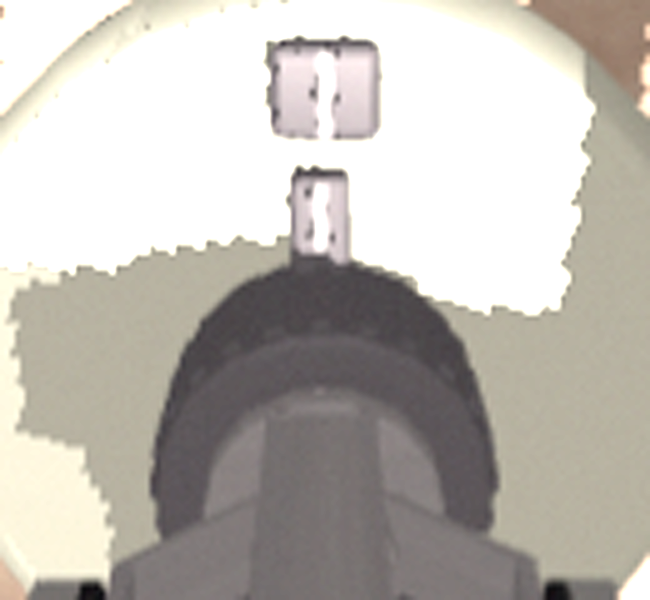

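The stop is hard and repeatable at TCP z = 0.1456. Holding force is 29 N up with little side load, and the tab faces the block. Handing in.

```bash
python3 - <<'E'
from cell import r
s=r.get_state(); print(s['ft_force'],s['width'],s['time']); r.hand_in()
E
```

```text
[-1.39335554  0.32481265 28.91287358] 0.0464435375019148 24.5
the job is handed in; nothing more can be done
```

I turned the collar about 0.885 rad clockwise, so its pointer tab faces the index block. I then took the large grey beater out of its stand, aligned its ears with the slot and pressed it home. The job was handed in at 24.5 s with the beater still gripped and pressed down.

**Checks that agreed:**
- **Collar:** the pointer is within about 0.03 rad of the index block, and it still faced the block in the last wrist picture.
- **Insertion:** the ears slid in with almost no force. The force then rose like the spring over about 8 mm and met a hard stop at TCP height 0.1456 m.
- **Hold:** the stop height stayed within about 0.1 mm when I shifted the arm sideways. The final push reading was 29 N with about 1.4 N sideways, on a nominal 110 N grip.

**Checks that disagreed or were limited:**
- **Stop height:** it is about 0.6 mm above the nominal 0.145 m, and the picture put the shoulder edge about half a pixel (roughly 1 mm) high. I put both down to grasp height and calibration error, because the stop was hard.
- **Side load:** one test shift pushed the side load to about 14 N, and I moved back from it.
- **Other beaters:** the four loose ones (small grey, pink, green and yellow) stood upright in the first picture but were lying down by my next one, at 1.8 s. The arm had only moved to above the mixer, and I saw no sign that it touched them.

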